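Slide the sample carrier home on its deck and lock it

TASK

The loaded carrier tray on the sampler deck has been left drawn out on its rails. Push it along the rails with the fingertips until it drops into the locating notches, then push the red retaining lever round over the carrier's bare ledge as far as it goes. Do not lift the carrier; do not touch what stands on it, which must all stay upright; leave the rest of the bench alone, and finish clear of everything.

Things in the scene. Friction and masses are not known exactly. Their poses are not given: they have to be found in the camera images.
- deck: Low fixed sampler deck: grey base 140 x 340 mm, two rails along its y axis, white reader module 58 mm high closing its +y end (from y +165 mm), lever pivot on its -x side (nearest the robot). Origin: underside, between the rails; z up. Running ledges (at x +-56 mm) are 26 mm above the bench, outer guide walls 31 mm. Between the rails the base is 10 mm above the bench and free.
- home (a point): Fixed point, axes as the deck's: where the carrier's origin lies when all four feet are down in their notches (deck x 0, y +40 mm, 19 mm above the bench). The ledges have notches 22 mm long and 7 mm deep, 80 mm either side of this point; only they stop the carrier here. The rails run on 25 mm to the reader module.
- carrier: Loose carrier tray 124 x 200 mm, 0.55 to 0.8 kg loaded, steel board on four 18 mm long feet at y +-80 mm. Origin: middle, level with the soles; y axis along the rails towards home. Starts 60 to 115 mm short of home, origin 26 mm above the bench. Sliding takes 3 to 6 N; pushed at about 30 mm/s it drops 7 mm into the notches and stops dead; pushed fast it can run over them.
- tab (a point): Middle of the outer (-y) face of the blue upright push tab at the carrier's -y end: 40 mm wide, 5 mm thick, 22 mm high (11 mm above and below this point), on the carrier's centre line. A push on this face along the carrier's +y moves the carrier towards home.
- ledge (a point): Point on top of the carrier's bare flat ledge, 13 mm above the soles, 70 mm from its origin towards -y. The ledge is the last 60 mm at the -y end. The rest holds white pocket walls (16 mm above the board) with a tube box on the +x side and a dropper bottle and two vials (up to 98 mm high) on the -x side, all loose.
- lever (a joint): Angle of the red retaining lever about its upright pivot: 0 parked, pointing along the deck's -y outside the rail; grows anticlockwise seen from above; 1.57 (end stop) closed, along the deck's +x, its end over the carrier's ledge. Starts -0.3 to 0.12, stays where left, moves at 1.2 N. Underside 35 mm above the bench: clears the seated board (top 32 mm), strikes one not in the notches (39 mm).
- lever_pivot (a point): Fixed point on the lever's pivot axis (deck x -82, y -22 mm), 56 mm above the bench, at the height of the middle of the peg.
- lever_peg (a point): Middle of the black upright finger peg on the end of the red lever: 12 mm diameter, 26 mm high (43 to 69 mm above the bench), 42 mm from the pivot axis. Below it the red lever arm, 14 mm wide, is 35 to 43 mm above the bench.
- tube_box: Blue-lidded white microtube box, 64 x 130 x 46 mm, standing on the carrier; origin at the centre of its underside. Not to be touched.
- dropper: Brown dropper bottle with black cap, 25 mm across, 69 mm high, standing on the carrier; origin at its underside. Not to be touched.
- vial_short: Clear vial with white cap, 41 mm across, 94 mm high, standing on the carrier; origin at its underside. Not to be touched.
- vial_tall: Clear vial with white cap, 42 mm across, 98 mm high, standing on the carrier; origin at its underside. Not to be touched.
- amber_small: Bystander: small brown bottle with black cap, 42 mm across, 83 mm high; origin at its underside.
- indicator_red: Bystander: small white bottle with red cap, 33 mm across, 67 mm high; origin at its underside.

How it is judged:
By the outcome, as a careful person would: the job done as asked, in the order asked, and still so for the second after the job is handed in, with the robot touching nothing.
It also fails if it takes over 64 s, if anything falls off the work surface, if the arm or the gripper's body presses on something with over 40 N, if the wrist force passes 120 N, or if a joint passes its speed limit or range.

ROBOT

A 6-joint arm with a two-finger parallel gripper is mounted at the origin on a cart in front of the work surface, level with it; the furniture and walls round the work are solid. World frame = base frame: x ahead of the robot, y to its left, z up, the work surface at z = 0. Lengths are in mm, angles in rad, forces in N, time in s.
With the tool pointing down it reaches from about 275 to 825 mm from the base axis. Payload 4.9 kg.
Tool frame: the origin (TCP) lies at the very end of the fingers, on their centre line; the grasp point (between the pads) lies 19 mm behind it; z points along the fingers, y is the line along which they close (so a half turn about z gives the same grasp; the last joint's range is limited). The gripper opens to 85 mm and grips with 20 to 120 N. Pads are 22 mm wide; open, the fingers measure 114 mm over their backs; the gripper's body (76 mm by 85 mm) begins 54 mm behind the grasp point. The pads swing forward as they close: fully open they stand 13 mm farther back than shut.
Start: joints at [-1.329, 0.326, -0.193, 1.052, 0, 1.437], TCP at [201.872, -511.631, 231.281] pointing down, gripper open.
Joint ranges: [-2.65, 2.65], [-0.97, 1.79], [-1.3, 1.35], [-1.93, 2.1], [-1.47, 1.37], [-3.14, 3.14]. Speed limits (rad/s): [2.57, 2.57, 3.14, 3.14, 3.14, 3.14].

INTERFACE

Orientations are given as [roll, pitch, yaw] about the fixed x, y, z axes, in that order (R = Rz(yaw) Ry(pitch) Rx(roll)).
In Python, from bench import bot, solve_ik, imaging gives the robot as it stands. Calls block until the motion is done:
- bot.move_ptp(position, orientation): joint-space move of the TCP to a pose.
- bot.movel(position, rot=None, max_speed=150, threshold=None): straight line of the TCP; rot=None keeps the orientation; max_speed is the mean speed in mm/s. With threshold (N) it stops when the force on the tool has changed by that much, and returns True; else False.
- bot.move_j(angles): joint-space move.
- bot.grip(opening, effort=None): opening from 0.0 (shut) to 1.0 (fully open); effort is the grip in N (None keeps the last); returns when the fingers have stopped.
- bot.dwell(seconds).
- solve_ik(position, orientation): joint angles nearest the present ones, or None.
- bot.get_state(): the state.
- imaging.capture(name): name is "scene" or "top" or "wrist"; returns the picture (420x560x3 uint8, blue, green, red); there is no depth.
- imaging.camera_model(name): a dict with "K" (3x3 intrinsics, pixels), "position" and "rotation" of the camera in the world. Camera axes: x right, y up, looking along -z (the intrinsics and any distortion apply to the point x, -y, -z); pixel columns grow to the right and rows downward; lengths in mm; the calibration is good to about 2 mm. A picture is of the moment at which its call begins: read the wrist's pose just before it. camera_model takes no time and is no camera call; for the wrist camera it gives the pose at the moment of the call.
A pose or a line that the arm cannot do raises bot.IKError and nothing moves.
- bot.sign_off(): hands the job in; it is judged then, once.
The state is a dict: "t": time; "qpos": joint angles; "joint_velocities": joint speeds; "effort": joint torques, N m; "tcp_pos": TCP position; "orientation": TCP orientation; "contact_force": force on the tool from outside, world axes, zero at the start; "wrist_torque": the same for the moment, N m; "opening": opening from 0.0 (shut) to 1.0 (fully open); "gripper_force": force on a finger pad.
Only numpy, scipy, OpenCV 4.12 (cv2) and the standard library are available. Lean on these libraries where they do the work, as an engineer would, in place of code of your own. Each camera call takes 0.05 s, during which the arm holds its last target. There are 200 camera calls.

## Working session

There is one attempt and no reset: what is moved stays moved. The work goes in short steps, each a Python script; the robot and the scene stay as the last script left them, time stands still between calls to the robot, and variables do not carry over. Pictures are saved under pics/ and viewed, at most 13 in all, crops included, and the job is handed in when it is done.

```bash
mkdir -p pics; ls
python3 - <<'E'
from bench import bot, imaging
import cv2
for n in("scene","top"):
    cv2.imwrite(f"pics/{n}0.png",imaging.capture(n)); m=imaging.camera_model(n); print(n,m)
s=bot.get_state();print(s["t"],s["orientation"],s["contact_force"])
E
```

```text
pics
scene {'K': array([[544.17479487,   0.        , 284.3853436 ],
       [  0.        , 544.17479487, 211.16793371],
       [  0.        ,   0.        ,   1.        ]]), 'position': array([-158.96977075,  517.36284509,  875.54426618]), 'rotation': array([ 0.81069225,  0.0204979 , -2.28155342])}
top {'K': array([[511.070659  ,   0.        , 273.81955066],
       [  0.        , 511.070659  , 210.84827892],
       [  0.        ,   0.        ,   1.        ]]), 'position': array([ 398.07861449,  -33.22754865, 1180.95955325]), 'rotation': array([ 0.07941819,  0.00920408, -1.58706423])}
0.1 [-3.14000939e+00 -1.99570490e-04  3.75762508e-01] [-0.73419492  0.88567251  0.11458176]
```

View pics/top0.png

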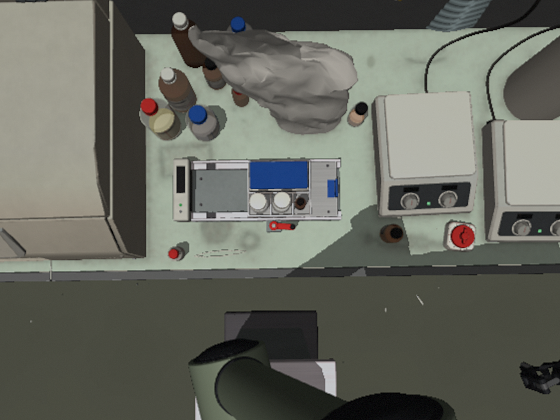

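View pics/scene0.png

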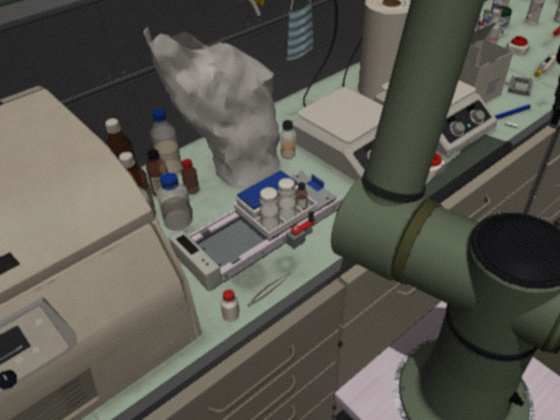

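The top view shows the deck at cols 173–340 and rows 158–220, with the reader on the left (world +y). The blue tab is near (332,188) and the red lever near (283,226). The balance stands right of col 375. Next I'll get numbers and a closer look.

```bash
cat > h.py <<'E'
import numpy as np, cv2
from scipy.spatial.transform import Rotation as R
from bench import bot, solve_ik, imaging
def ray(m,px):
    d=np.linalg.inv(m["K"])@[px[0],px[1],1]; d=R.from_euler("xyz",m["rotation"]).apply(d*[1,-1,-1])
    return np.array(m["position"]),d
def onplane(m,px,z):
    p,d=ray(m,px); return p+d*(z-p[2])/d[2]
def proj(m,P):
    c=R.from_euler("xyz",m["rotation"]).inv().apply(np.array(P)-m["position"])*[1,-1,-1]
    q=m["K"]@c; return q[:2]/q[2]
def blobs(im,kind,amin=15):
    h=cv2.cvtColor(im,cv2.COLOR_BGR2HSV); H,S,V=cv2.split(h)
    k=((H<8)|(H>172))&(S>150)&(V>70) if kind=="red" else (H>100)&(H<130)&(S>130)&(V>50)
    n,l,s,c=cv2.connectedComponentsWithStats(k.astype(np.uint8))
    return [(s[i,4],c[i],s[i,:4],l==i) for i in range(1,n) if s[i,4]>=amin]
E
python3 - <<'E'
from h import *
m=imaging.camera_model("top"); im=cv2.imread("pics/top0.png")
for k in("red","blue"):
    for a,c,b,_ in blobs(im,k): print(k,a,c.round(1),b,onplane(m,c,45).round(0))
for p in [(173,158),(340,158),(340,220),(173,220)]: print(p,onplane(m,p,30).round(0))
print("balance",onplane(m,(374,200),0).round(),onplane(m,(374,200),80).round())
cv2.imwrite("pics/topc.png",cv2.resize(im[145:245,160:400],None,fx=3.3,fy=3.3,interpolation=cv2.INTER_CUBIC))
E
```

```text
red 196 [148.3 106.2] [141  99  16  17] [732. 257.  45.]
red 123 [280.2 225.6] [269 221  24   9] [456. -38.  45.]
red 391 [462.2 236. ] [451 225  23  23] [ 426. -440.   45.]
red 70 [173.2 253.5] [169 249   9  10] [398. 201.  45.]
blue 171 [237.3  23.4] [231  16  14  16] [922.  53.  45.]
blue 254 [197.1 114.1] [189 105  18  19] [712. 146.  45.]
blue 1526 [277.9 174.9] [250 162  58  27] [569. -35.  45.]
blue 171 [332.5 187.9] [328 179  10  18] [ 538. -156.   45.]
(173, 158) [615. 204.  30.]
(340, 158) [ 608. -177.   30.]
(340, 220) [ 467. -173.   30.]
(173, 220) [473. 204.  30.]
balance [ 514. -256.    0.] [ 506. -241.   80.]
```

View pics/topc.png

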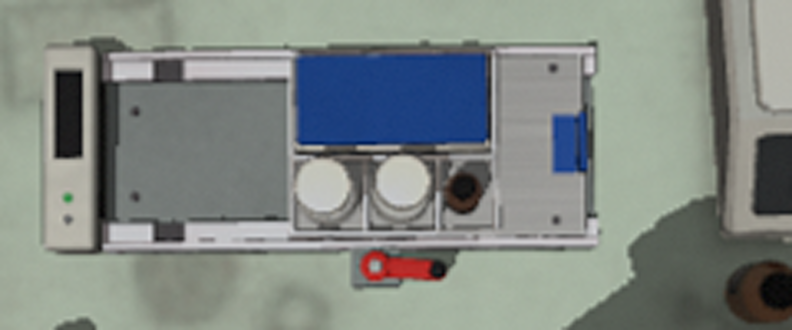

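Run:
```python
from h import *
s=bot.get_state(); m=imaging.camera_model("wrist")
T=R.from_euler("xyz",s["orientation"])
print("cam in tool",T.inv().apply(m["position"]-s["tcp_pos"]).round(1), (T.inv()*R.from_euler("xyz",m["rotation"])).as_matrix().round(2).tolist(), m["K"].round(1).tolist())
for yaw in (1.55,-1.59,-.016,3.12):
  for p in [(530,-195,42),(530,-195,150),(530,-80,42),(480,-130,300),(420,-60,60)]:
    q=solve_ik(p,[np.pi,0,yaw]); print(yaw,p,None if q is None else np.round(q,2))
```

```text
cam in tool [  83.     0.6 -142.9] [[0.0, 0.95, 0.32], [1.0, -0.0, 0.0], [0.0, 0.32, -0.95]] [[302.8, 0.0, 276.3], [0.0, 302.8, 212.6], [0.0, 0.0, 1.0]]
1.55 (530, -195, 42) [-0.48  0.55 -0.39  0.64  0.    1.11]
1.55 (530, -195, 150) [-0.48  0.42 -0.27  0.88  0.    1.11]
1.55 (530, -80, 42) [-0.29  0.5  -0.47  0.6   0.    1.3 ]
1.55 (480, -130, 300) [-0.41  0.19 -0.2   1.18  0.    1.18]
1.55 (420, -60, 60) [-0.32  0.31 -0.73  0.52  0.    1.28]
-1.59 (530, -195, 42) [-0.48  0.55 -0.39  0.64  0.   -2.03]
-1.59 (530, -195, 150) [-0.48  0.42 -0.27  0.88  0.   -2.03]
-1.59 (530, -80, 42) [-0.29  0.5  -0.47  0.6   0.   -1.84]
-1.59 (480, -130, 300) [-0.41  0.19 -0.2   1.18  0.   -1.96]
-1.59 (420, -60, 60) [-0.32  0.31 -0.73  0.52  0.   -1.87]
-0.016 (530, -195, 42) [-0.48  0.55 -0.39  0.64  0.    2.67]
-0.016 (530, -195, 150) [-0.48  0.42 -0.27  0.88  0.    2.67]
-0.016 (530, -80, 42) [-0.29  0.5  -0.47  0.6   0.    2.87]
-0.016 (480, -130, 300) [-0.41  0.19 -0.2   1.18  0.    2.74]
-0.016 (420, -60, 60) [-0.32  0.31 -0.73  0.52  0.    2.84]
3.12 (530, -195, 42) [-0.48  0.55 -0.39  0.64  0.   -0.46]
3.12 (530, -195, 150) [-0.48  0.42 -0.27  0.88  0.   -0.46]
3.12 (530, -80, 42) [-0.29  0.5  -0.47  0.6   0.   -0.27]
3.12 (480, -130, 300) [-0.41  0.19 -0.2   1.18  0.   -0.39]
3.12 (420, -60, 60) [-0.32  0.31 -0.73  0.52  0.   -0.29]
```

Run:
```python
from h import *
import pickle
bot.grip(0.0,40)
bot.move_ptp([520,-75,235],[np.pi,0,3.12]); bot.dwell(.2)
m=imaging.camera_model("wrist"); im=imaging.capture("wrist"); pickle.dump(m,open("w1.pkl","wb"))
cv2.imwrite("pics/w1.png",im); print(bot.get_state()["t"],m["position"])
for k in("red","blue"):
    for a,c,b,_ in blobs(im,k): print(k,a,c.round(1),b,onplane(m,c,45).round(0))
```

```text
3.0667 [437.46448522 -74.29791753 377.90470375]
red 79 [557.3  59.2] [555  50   5  19] [396. 206.  45.]
red 578 [309.3 126.6] [280 119  53  19] [455. -39.  45.]
red 20 [376.1 364.8] [373 363   7   4] [778.  58.  45.]
blue 442 [208.8 202.3] [201 187  16  32] [ 536. -154.   45.]
blue 122 [197.4 205.8] [195 188   7  35] [ 540. -167.   45.]
blue 5865 [314.7 234.6] [254 208 122  54] [579. -32.  45.]
blue 995 [479.8 358.4] [462 336  37  41] [770. 201.  45.]
```

View pics/w1.png

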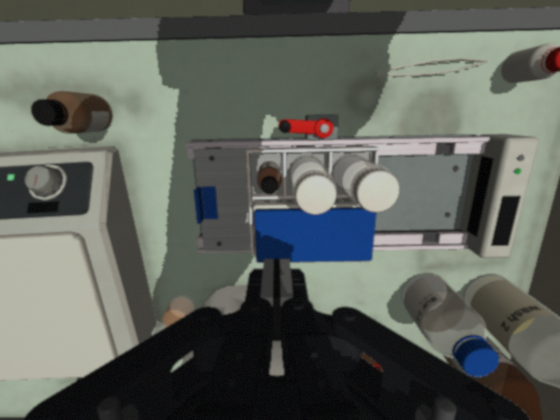

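The wrist view (right is world +y) shows the lever pivot at about (324,127) and its peg at (286,126). The tab's outer face is near col 197 at row 206. The home notches are at about (445,148) and (434,241).

Run:
```python
from h import *
import pickle
m=pickle.load(open("w1.pkl","rb")); im=cv2.imread("pics/w1.png"); g=cv2.cvtColor(im,cv2.COLOR_BGR2GRAY)
def dark(x0,x1,y0,y1,t):
    k=(g[y0:y1,x0:x1]<t).astype(np.uint8); n,l,s,c=cv2.connectedComponentsWithStats(k)
    i=1+np.argmax(s[1:,4]); return c[i]+[x0,y0],s[i]
for a in [(425,478,141,156),(405,458,235,248)]:
    c,s=dark(*a,120); print("notch",c.round(1),s, onplane(m,c,26).round(1), onplane(m,c,19).round(1))
print(g[140:158,446]); print(g[232:252,436])
r=[b for b in blobs(im,"red") if b[0]>400][0][3]; 
cv2.imwrite("pics/w1c.png",cv2.resize(np.hstack([im[110:260,180:350],im[110:260,400:530]]),None,fx=2.6,fy=2.6,interpolation=cv2.INTER_CUBIC))
# rail outer edges: row of strongest gradient per column
for (x0,x1,y0,y1,sgn) in [(400,480,130,146,1),(380,465,240,256,-1)]:
    pts=[]
    for x in range(x0,x1):
        col=g[y0:y1,x].astype(int); 
        pts.append((x,y0+np.argmax(sgn*np.diff(col))+.5))
    f=np.polyfit(*np.array(pts).T,1); print("rail",f,[onplane(m,(x,np.polyval(f,x)),31).round(1).tolist() for x in(x0,x1)])
```

```text
notch [447.8 149.6] [  9   1  44  14 289] [484.9 121.6  26. ] [485.8 125.5  19. ]
notch [430.5 239.6] [ 17   0  18  11 170] [597.2 117.6  26. ] [600.3 121.4  19. ]
[186 169 119  67  53  60  64  64  64  65  65  66  66  61  65  80 104 116]
[ 54  55  52  48  48  52  51  53  55  64  80  89  97 124 164 182 180 163
 155 156]
rail [-1.98077825e-02  1.46405520e+02] [[470.7, 63.5, 31.0], [471.0, 152.6, 31.0]]
rail [-4.10396717e-04  2.44473187e+02] [[599.9, 52.4, 31.0], [602.3, 159.1, 31.0]]
```

View pics/w1c.png

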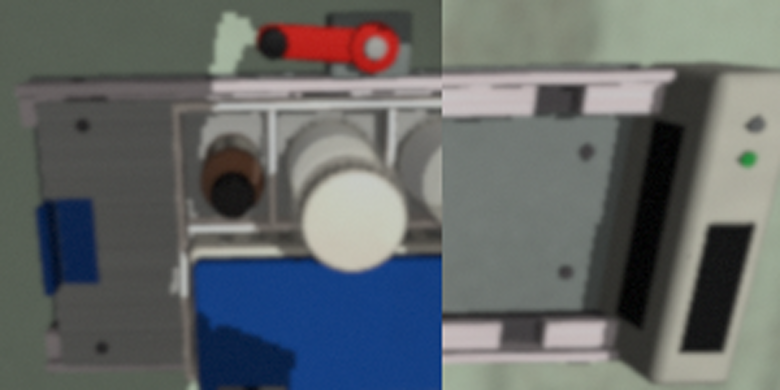

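The crop confirms the peg at crop (272,41), the pivot screw at (376,47) and the tab's top strip at x 37–57, y 203–293. I need a second wrist view from the −y side to triangulate the tab.

Run:
```python
from h import *
import pickle
m=pickle.load(open("w1.pkl","rb"))
for n,p,z in [("nearL",(186.9,143.1),31),("nearR",(487.7,136.9),31),("farL",(199.2,251.2),31),("farR",(466.5,247.3),31),("pivot",(180+376/2.6,110+47/2.6),45),("peg",(180+272/2.6,110+41/2.6),69),("tab",(194.2,205.4),61)]:
    print(n,onplane(m,p,z).round(1))
bot.movel([520,-255,235],max_speed=150); bot.dwell(.2)
m=imaging.camera_model("wrist"); im=imaging.capture("wrist"); pickle.dump(m,open("w2.pkl","wb"))
cv2.imwrite("pics/w2.png",im); print(bot.get_state()["t"])
for k in("red","blue"):
    for a,c,b,_ in blobs(im,k): print(k,a,c.round(1),b,onplane(m,c,45).round(0))
cv2.imwrite("pics/w2c.png",cv2.resize(im[90:290,230:500],None,fx=2.9,fy=2.9,interpolation=cv2.INTER_CUBIC))
```

```text
nearL [ 470.4 -175.1   31. ]
nearR [471.2 161.2  31. ]
farL [ 604.2 -175.2   31. ]
farR [606.5 161.7  31. ]
pivot [456.8 -23.2  45. ]
peg [452.3 -66.2  69. ]
tab [ 534.4 -166.2   61. ]
4.6667
red 1831 [ 95.6 102.2] [71 78 50 50] [ 426. -439.   45.]
red 355 [485.5 123.4] [470 115  32  19] [456. -32.  45.]
red 71 [515.7 364. ] [507 361  19   9] [781.  75.  45.]
red 138 [527.3 375.6] [518 369  17  14] [802.  97.  45.]
blue 492 [361.2 199.6] [353 184  18  36] [ 537. -158.   45.]
blue 6142 [483.4 231.5] [421 205 130  54] [579. -10.  45.]
```

View pics/w2c.png

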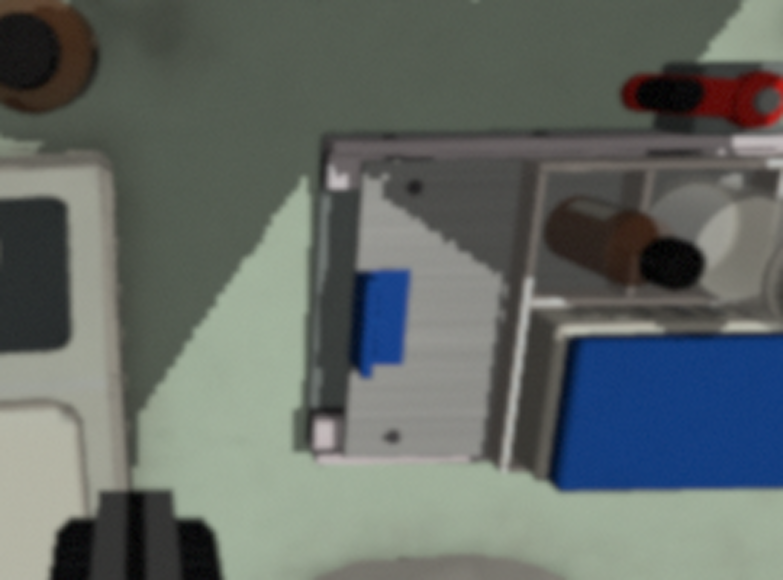

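Run:
```python
from h import *
import pickle
for w,es,r in(("w1.pkl",(194.2,201.9,217.3),204),("w2.pkl",(352.2,357.9,370.7),200)):
    m=pickle.load(open(w,"rb"))
    for e in es: print(w,e,[(z,onplane(m,(e,r),z).round(1)[:2].tolist()) for z in(28,39,50,61)])
m=pickle.load(open("w2.pkl","rb"))
f=lambda x,y:(230+x/2.9,90+y/2.9)
for n,p,z in [("boardedge",f(352,320),39),("railNear",f(333,140),31),("ledgeNear",f(335,190),26),("pivot",f(766,99),45),("peg bottom",f(640,93),43),("peg top",f(690,93),69),("balance",f(118,300),0),("balance80",f(118,300),80)]: print(n,onplane(m,p,z).round(1))
for n,p in (("boardw1",(180+36/2.6,110+180/2.6)),): print(n,onplane(pickle.load(open("w1.pkl","rb")),p,39).round(1))
```

```text
w1.pkl 194.2 [(28, [542.7, -175.6]), (39, [539.4, -172.4]), (50, [536.1, -169.2]), (61, [532.8, -166.0])]
w1.pkl 201.9 [(28, [543.0, -166.3]), (39, [539.6, -163.4]), (50, [536.3, -160.5]), (61, [533.0, -157.6])]
w1.pkl 217.3 [(28, [543.4, -147.7]), (39, [540.1, -145.4]), (50, [536.7, -143.1]), (61, [533.4, -140.8])]
w2.pkl 352.2 [(28, [542.1, -163.5]), (39, [538.8, -166.3]), (50, [535.5, -169.2]), (61, [532.3, -172.0])]
w2.pkl 357.9 [(28, [542.2, -156.7]), (39, [539.0, -159.7]), (50, [535.7, -162.7]), (61, [532.4, -165.8])]
w2.pkl 370.7 [(28, [542.6, -141.3]), (39, [539.3, -144.8]), (50, [536.0, -148.3]), (61, [532.7, -151.8])]
boardedge [ 539.2 -167.3   39. ]
railNear [ 469.1 -176.9   31. ]
ledgeNear [ 489.  -173.9   26. ]
pivot [456.4 -22.8  45. ]
peg bottom [453.5 -68.   43. ]
peg top [452.6 -65.5  69. ]
balance [ 539.5 -262.1    0. ]
balance80 [ 517.9 -260.2   80. ]
boardw1 [ 510.  -169.6   39. ]
```

The two views agree. The tab's outer face is at y≈−166.2 and x≈536.5, spanning z 39–61, and its foot plate triangulates to the board height of 39. The deck origin is about (538,−2.5) with yaw about −0.005, so travel to home is about 104 mm, inside the stated 60–115. Now the push.

```bash
cat >> h.py <<'E'
def st(tag=""):
    s=bot.get_state(); print(tag,round(s["t"],2),s["tcp_pos"].round(1) if hasattr(s["tcp_pos"],"round") else s["tcp_pos"],np.round(s["contact_force"],1),round(s["opening"],3)); return s
E
python3 - <<'E'
from h import *
o=[np.pi,0,np.pi-.005]
bot.movel([537,-193,150],rot=o); 
print(bot.movel([537,-193,44],max_speed=80,threshold=6)); st("down")
bot.dwell(.2)
print(bot.movel([537,-172,44],max_speed=15,threshold=2)); st("touch")
E
```

```text
False
down 7.0 [ 537.4 -193.2   44.5] [-0.5  0.5  0.5] -0.003
True
touch 8.07 [ 536.8 -180.4   43.7] [ 0.7 -0.7  0. ] 0.002
```

Run:
```python
from h import *
print(bot.movel([537.3,-95,44],max_speed=22,threshold=14)); st("a")
print(bot.movel([537.4,-68,44],max_speed=17,threshold=12)); st("b")
bot.dwell(.2); st("c")
cv2.imwrite("pics/w3.png",imaging.capture("wrist")); t=imaging.capture("top")
m=imaging.camera_model("top")
for a,c,b,_ in blobs(t,"blue"): print(a,c.round(1),b,onplane(m,c,45).round(0))
```

```text
False
a 12.11 [537.3 -95.   44. ] [-0.2 -3.  -2.3] 0.003
False
b 13.85 [537.6 -68.4  44.1] [ 1.2 -4.9  0.4] 0.005
c 14.05 [537.6 -68.2  44.1] [ 0.1 -4.1  0. ] 0.001
174 [237.2  23.5] [231  16  14  16] [922.  53.  45.]
257 [197.2 114.1] [189 105  18  19] [712. 146.  45.]
1486 [229.2 175.7] [202 163  57  27] [570.  75.  45.]
```

View pics/w3.png

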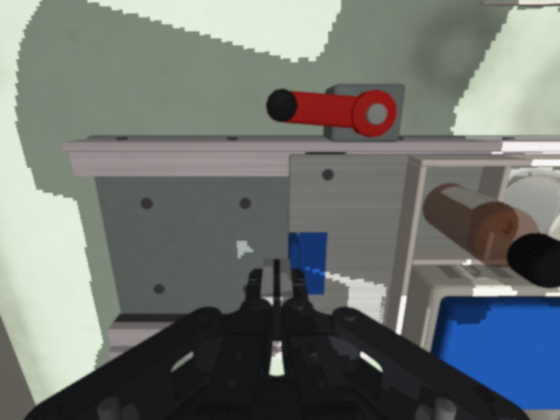

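The tray moved about 110 mm with no hard stop and still sliding force, so it may not be seated. I'll back off and measure its height: the change in lid blob position across top and scene gives dz.

Run:
```python
from h import *
import pickle
from scipy.optimize import least_squares
bot.movel([537,-125,44],max_speed=120); bot.movel([537,-125,70],max_speed=120); bot.dwell(.1); st()
m=imaging.camera_model("wrist"); im=imaging.capture("wrist"); pickle.dump(m,open("w4.pkl","wb")); cv2.imwrite("pics/w4.png",im)
for a,c,b,_ in blobs(im,"blue",60): print(a,c.round(1),b)
new={}
for n in("top","scene"):
    new[n]=imaging.capture(n); cv2.imwrite(f"pics/{n}4.png",new[n])
def lid(im,roi):
    x0,x1,y0,y1=roi; b=max(blobs(im[y0:y1,x0:x1],"blue"),key=lambda b:b[0]); return b[0],b[1]+[x0,y0],b[2]
A={}
for n,r in(("top",(195,320,150,225)),("scene",(190,360,165,300))):
    a=lid(cv2.imread(f"pics/{n}0.png"),r); b=lid(new[n],r); print(n,a,b); A[n]=(a[1],b[1])
M={n:imaging.camera_model(n) for n in A}
P0=np.array([571,-32,26+13+46.])
d=lambda v:np.concatenate([proj(M[n],P0+v)-proj(M[n],P0)-(A[n][1]-A[n][0]) for n in A])
r=least_squares(d,[0,105,0]); print(r.x,r.fun)
```

```text
15.24 [ 536.6 -124.4   69.5] [-0.4 -0.2 -1.2] -0.0
1840 [388.5 247.4] [370 219  39  67]
4162 [537.3 324. ] [501 271  59  97]
top (np.int32(1526), array([277.90629096, 174.89646134]), array([55, 12, 58, 27], dtype=int32)) (np.int32(1519), array([229.83080974, 175.86306781]), array([ 7, 13, 57, 27], dtype=int32))
scene (np.int32(553), array([260.19529837, 188.82459313]), array([49,  6, 49, 37], dtype=int32)) (np.int32(655), array([224.17557252, 212.13435115]), array([ 9, 29, 61, 40], dtype=int32))
[ -0.92562404 102.99173013  -4.97535085] [ 0.7589494   0.64320359 -0.97105454 -0.10813249]
```

View pics/w4.png

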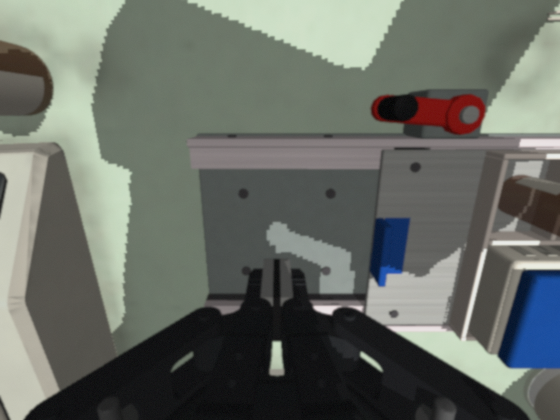

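Run:
```python
from h import *
import pickle
m=pickle.load(open("w4.pkl","rb")); im=cv2.imread("pics/w4.png"); print(m["position"].round(1))
cv2.imwrite("pics/w4c.png",cv2.resize(im[120:340,340:500],None,fx=2.7,fy=2.7,interpolation=cv2.INTER_CUBIC))
b=blobs(im,"blue",500)[0][3]
for r in (225,240,255,270): x=np.where(b[r])[0]; print(r,x.min(),x.max())
# hole spacing: board holes
g=cv2.cvtColor(im,cv2.COLOR_BGR2GRAY)
for x,y in((415,167),(394,314),(437,167)):
    w=g[y-7:y+8,x-7:x+8].astype(float); k=np.clip(np.median(w)-w-15,0,None); yy,xx=np.mgrid[y-7:y+8,x-7:x+8]; c=((xx*k).sum()/k.sum(),(yy*k).sum()/k.sum())
    print("hole",np.round(c,1),[(z,onplane(m,c,z)[:2].round(1).tolist()) for z in(32,39)])
```

```text
[ 454.5 -124.6  212.6]
225 376 407
240 374 405
255 372 403
270 370 401
hole [414.9 166.9] [(32, [486.7, -41.5]), (39, [485.4, -44.7])]
hole [393.2 313.4] [(32, [591.0, -42.1]), (39, [585.7, -45.3])]
hole [nan nan] [(32, [nan, nan]), (39, [nan, nan])]<stdin>:10: RuntimeWarning: invalid value encountered in scalar divide
```

View pics/w4c.png

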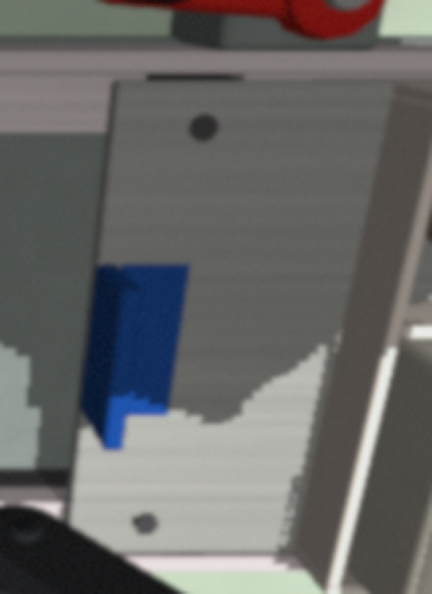

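Run:
```python
from h import *
import pickle
m=pickle.load(open("w1.pkl","rb")); a,b=[onplane(m,p,39) for p in((211.5,158.1),(218.8,243.5))]; print("w1 spacing",a,b,np.hypot(*(a-b)[:2]))
m2=pickle.load(open("w2.pkl","rb")); a,b=[onplane(m2,(230+x/2.9,90+y/2.9),39) for x,y in((414,188),(391,437))]; print("w2",a,b,np.hypot(*(a-b)[:2]))
m=pickle.load(open("w4.pkl","rb")); f=lambda x,y:(340+x/2.7,120+y/2.7)
for z in(24,26): print("notch",[onplane(m,f(x,77),z).round(1) for x in(148,243)])
for z in(32,39): print("edge",z,[onplane(m,f(x,y),z).round(1) for x,y in((112,85),(70,525))],"plateR",onplane(m,f(180,340),z).round(1),"near corner->far edge",onplane(m,f(150,552),z).round(1))
print("tab top",[onplane(m,f(113,350),z).round(1) for z in(54,61)])
```

```text
w1 spacing [ 486.54609747 -147.29568869   39.        ] [ 590.56022217 -147.84048002   39.        ] 104.01555140592234
w2 [ 486.96890355 -146.65608178   39.        ] [ 590.93397953 -147.80194935   39.        ] 103.97139046943292
notch [array([476.8, -51.8,  24. ]), array([476.8, -30.2,  24. ])]
notch [array([476.5, -52.5,  26. ]), array([476.6, -31.2,  26. ])]
edge 32 [array([477.5, -62.5,  32. ]), array([591.8, -61.4,  32. ])] plateR [538.6 -39.5  32. ] near corner->far edge [600.4 -39.3  32. ]
edge 39 [array([476.6, -64.9,  39. ]), array([586.5, -63.8,  39. ])] plateR [535.3 -42.8  39. ] near corner->far edge [594.8 -42.6  39. ]
tab top [array([530.6, -63.9,  54. ]), array([527.3, -66.6,  61. ])]
```

Hole spacing is 104.3 at z=32 against the true 104.0, and the board edge is at y≈−62 as predicted for home. So the tray has dropped 7 mm and is seated; the earlier "touch" was noise and the finger half-thickness is about 6 mm. The peg is at (452.4,−65.9) and the pivot at (456.6,−23), a radius of 43 (42 expected) and an angle of about −0.1. Next I'll swing the lever.

Run:
```python
from h import *
pv=np.array([456.6,-23.]); 
def pose(th,D,z=48):
    u=np.array([np.sin(th),-np.cos(th)]); n=np.array([np.cos(th),np.sin(th)])
    return [*(pv+42*u-D*n),z],[np.pi,0,np.pi/2+th]
bot.movel([500,-125,150],max_speed=200)
bot.move_ptp(*pose(-.1,32,150)); 
p,o=pose(-.1,32); print(bot.movel(p,rot=o,max_speed=120,threshold=8)); st("down")
p,o=pose(-.1,16); print(bot.movel(p,rot=o,max_speed=40,threshold=8)); st("near")
for th in np.arange(.1,1.45,.22):
    p,o=pose(th,12); h=bot.movel(p,rot=o,max_speed=50,threshold=12); s=st(f"{th:.2f} {h}")
    if h: break
```

```text
False
down 18.52 [421.1 -61.8  48.4] [-1.   0.3 -0.5] -0.0
False
near 19.07 [436.8 -63.2  48. ] [-0.4 -0.3 -0. ] 0.002
0.10 False 19.47 [448.7 -65.9  47.9] [ 0.3 -0.5 -0.8] -0.003
0.32 False 19.83 [458.2 -66.6  48. ] [-1.3 -0.1  0.7] 0.0
0.54 False 20.2 [467.7 -65.1  48. ] [-0.1  1.2  0.5] -0.001
0.76 False 20.57 [476.7 -61.7  48. ] [-0.   0.1  0.5] -0.0
0.98 False 20.93 [484.6 -56.3  48. ] [-0.1  0.1 -0. ] 0.0
1.20 False 21.3 [491.3 -49.4  48. ] [ 0.5 -1.   0.3] -0.0
1.42 False 21.67 [495.6 -43.2  48. ] [-2.2 -6.3 -0. ] -0.007
```

Run:
```python
from h import *
import pickle
bot.dwell(.1); st()
m=imaging.camera_model("wrist"); im=imaging.capture("wrist"); pickle.dump(m,open("w5.pkl","wb"))
for a,c,b,_ in blobs(im,"red",100): print(a,c.round(1),b,onplane(m,c,43).round(1))
cv2.imwrite("pics/w5.png",im)
```

```text
21.77 [495.6 -43.2  48. ] [-1.3 -6.   1. ] 0.003
2214 [304.8 218.8] [283 175  40  95] [469.3 -24.4  43. ]
```

View pics/w5.png

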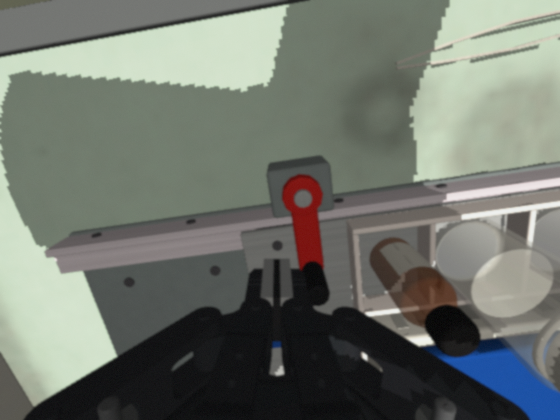

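The lever lies across the rails, roughly perpendicular to them, with its arm over the seated board and 6 N of reaction, which suggests the end stop. One firm nudge to confirm, then I'll retreat and check.

Run:
```python
from h import *
import pickle
s=bot.get_state(); p=np.array(s["tcp_pos"])
print(bot.movel(p+[0,4,0],max_speed=15,threshold=8)); st("nudge")
bot.movel(p+[-2,-25,0],max_speed=80); bot.movel(p+[-2,-45,60],max_speed=120)
bot.movel([490,-140,240],rot=[np.pi,0,np.pi-.005],max_speed=150); bot.dwell(.2); st("clear")
m=imaging.camera_model("wrist"); im=imaging.capture("wrist"); pickle.dump(m,open("w6.pkl","wb")); cv2.imwrite("pics/w6.png",im)
cv2.imwrite("pics/top6.png",imaging.capture("top"))
a=[b for b in blobs(im,"red",150)]; 
for b in a: print(b[0],b[1].round(1),b[2],onplane(m,b[1],43).round(1))
g=im[80:320,220:520]; cv2.imwrite("pics/w6c.png",cv2.resize(g,None,fx=2.5,fy=2.5,interpolation=cv2.INTER_CUBIC))
```

```text
False
nudge 22.11 [495.6 -42.9  48.2] [ -0.1 -10.6  -2.1] -0.001
clear 24.59 [ 489.6 -139.5  239.2] [ 0.4  0.8 -0.2] -0.002
957 [ 11.2 130.9] [  0 107  28  46] [ 427.  -426.3   43. ]
511 [377.4 169.8] [370 148  19  47] [471.3 -25.4  43. ]
```

View pics/w6c.png

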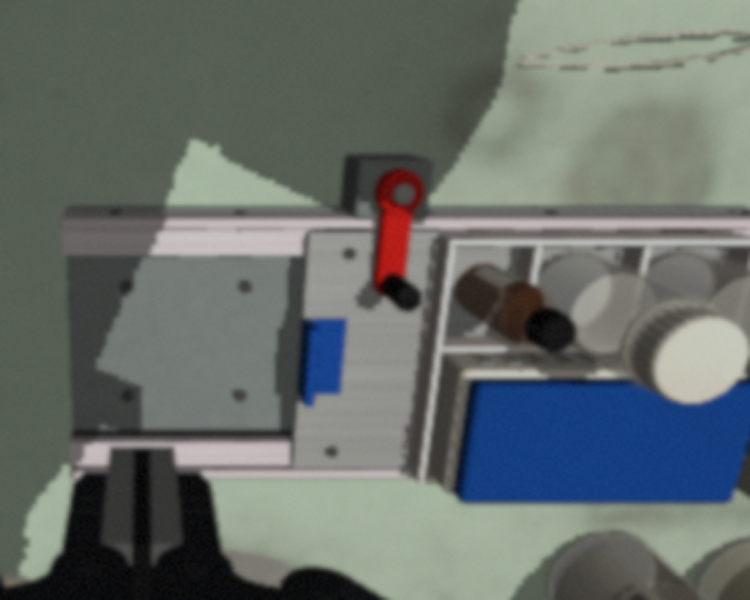

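Run:
```python
from h import *
import pickle
m=pickle.load(open("w6.pkl","rb")); f=lambda x,y:(220+x/2.5,80+y/2.5)
pg=onplane(m,f(406,294),69); pb=onplane(m,f(388,284),43); pv=onplane(m,f(402,190),45); print(pg,pb,pv)
for z in(32,39): a,b=[onplane(m,f(*p),z) for p in((349,253),(331,452))]; print(z,a,b,np.hypot(*(a-b)[:2]))
# tray far-end check: box lid height via top/wrist lid corner
```

```text
[496.46960694 -25.67573671  69.        ] [499.02061211 -25.06856029  43.        ] [455.49939505 -23.85461289  45.        ]
32 [486.78188332 -41.2809708   32.        ] [591.52324244 -41.80486759  32.        ] 104.74266932912445
39 [485.19318602 -43.24968056  39.        ] [587.84128315 -43.76310725  39.        ] 102.64938115709634
```

Run:
```python
from h import *
st(); print(bot.sign_off())
```

```text
24.69 [ 489.8 -139.7  239.5] [ 1.4 -0.   0.5] -0.001
the job is handed in; nothing more can be done
None
```

I pushed the carrier into its notches (board measured at about 32 mm), turned the red lever over its ledge to the end stop (held firm at 10.6 N), and handed the job in at 24.7 s with the arm clear and everything in the last view still upright; the +y feet were hidden, so I did not check them directly.

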